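# Seat a keyed pulley on its spindle

### The job

Fit the aluminium belt pulley onto the upright spindle, hub side up. Lower it over the shaft until it rests on the key, then turn it under light pressure until its keyway drops over the key, and push it fully home against the bearing's shoulder, without forcing it or leaning hard on the spindle, and let go. Leave the other things on the bench where they are.

Things in the scene. Friction and masses are not known exactly. Their poses are not given: they have to be found in the camera images.
- pulley: Aluminium V-belt pulley, 0.18 kg, lying on the board hub up: belt rim 64 mm across, 12 mm high; above it a round hub 32 mm across (grip it from above, any way round) up to 42 mm overall height. Bore 18.4 mm right through, with one keyway. Origin on the bore's axis at the underside; z up along the bore, x from the axis through the middle of the keyway.
- pulley_keyway (a point): Middle of the pulley's keyway at the hub's top face, 11 mm from the bore's axis, 42 mm above the underside. The keyway is a slot 8 mm wide, cut out to 13 mm from the axis over the pulley's whole length.
- spindle: Bearing block bolted to the board: grey plate 92 x 100 x 12 mm (x, y, z), four bolts, a small brass oil nipple at the middle of its front (-x) edge; on it a round boss, 39 mm across, its top (the shoulder) 24 mm above the board; from it a steel shaft stands up. The shaft does not turn. Origin under the plate on the shaft's axis, z up. More than 60 N on it from the pulley harms the bearing.
- shoulder (a point): Centre of the bearing's shoulder on the shaft's axis, 24 mm above the board: the pulley's underside rests here when it is home. Once the keyway is over the key, the pulley, let go, slides down here by its own weight unless it binds. Same axes as the block.
- shaft_tip (a point): Centre of the shaft's top end, 56 mm above the shoulder. The shaft is 16 mm thick; its last 5 mm taper to 11 mm.
- key_level (a point): Point on the shaft's axis level with the key's top, 18 mm above the shoulder; a pulley resting on the key has its underside here. The key runs down from here to the shoulder, 6 mm wide, out to 11.7 mm from the axis. Its direction is not reported: it points to the block's front (-x, the nipple's side) within 60 degrees either way. It lets the keyway drop within about 0.09 rad.
- pliers: Bystander: pliers with green grips, 140 x 47 x 11 mm, lying on the board; origin under the middle.
- tweezers: Bystander: steel tweezers, 130 x 15 x 8 mm, lying on the board; origin under the middle, x along them.
- bottle: Bystander: white dropper bottle, 25 mm across, 54 mm high, standing; origin under its middle.
- zinc_cap: Bystander: zinc cap, 28 mm across, 9 mm high; origin under its middle.
- plug: Bystander: wooden plug, 28 mm across, 10 mm high; origin under its middle.
- graver: Bystander: graver (engraving tool) with a blue handle, 130 x 9 x 9 mm, lying on the board; origin under its middle, x along it.

How it is judged:
On the way:
1. the pulley is on the shaft, its underside at least 11 mm below the shaft's top (horizontal distance between pulley and shoulder below 0.003 m and z of pulley in the frame of shoulder between 0.004 and 0.045 m and angle between pulley's own z axis and vertical below 0.15 rad), for 0.1 s.
At the end, for the whole second after the job is handed in: The pulley sits fully home with its keyway over the key: underside within 2.5 mm of the shoulder, axis within 3 mm of the shaft's, upright within 0.06 rad, hub up, at rest and let go (horizontal distance between pulley and shoulder below 0.003 m and z of pulley in the frame of shoulder between -0.003 and 0.0025 m and angle between pulley's own z axis and vertical below 0.06 rad and angle between the z axis of pulley and the z axis of spindle, either way round below 0.06 rad and linear speed of pulley below 0.01 m/s); the robot touches nothing.
It fails at once if the pulley is forced: pushed on the shaft, key or block with more than 60 N (contact force between pulley and spindle above 60 N).
It fails at once if the robot's fingers or arm lean on the bearing block or shaft with more than 15 N (contact force between any of the fingers, the arm and spindle above 15 N).
It fails at once if another thing on the board is shifted by more than 30 mm or the bottle is knocked over (distance of any of pliers, tweezers, bottle, zinc_cap, plug, graver from where it was at the start of the episode above 0.03 m or angle between bottle's own z axis and vertical above 0.5 rad).
It also fails if it takes over 64 s, if anything falls off the work surface, if the arm or the gripper's body presses on something with over 40 N, if the wrist force passes 120 N, or if a joint passes its speed limit or range.

### The arm

A 6-joint arm with a two-finger parallel gripper is mounted at the origin on a cart in front of the work surface, level with it; the furniture and walls round the work are solid. World frame = base frame: x ahead of the robot, y to its left, z up, the work surface at z = 0. Lengths are in m, angles in rad, forces in N, time in s.
With the tool pointing down it reaches from about 0.3 to 0.775 m from the base axis. Payload 14.6 kg.
Tool frame: the origin (TCP) lies on the mounting face of the last link; the fingertips stand 199 mm ahead of it and the grasp point (between the pads) lies 180 mm ahead of it; z points along the fingers, y is the direction in which the jaws open and shut (so a half turn about z gives the same grasp; the last joint's range is limited). The gripper opens to 94 mm and grips with 3 to 60 N. Pads are 16 mm wide; open, the fingers measure 119 mm over their backs; the gripper's body (75 mm by 177 mm) begins 78 mm behind the grasp point.
Start: joints at [1.116, 0.3, 1.521, -0, 1.321, -0.067], TCP at [0.208, 0.509, 0.405] pointing down, gripper open.
Joint ranges: [-3.03, 3.03], [-0.79, 2.21], [0.23, 2.52], [-1.04, 4.18], [0, 3.07], [-2.55, 2.55]. Speed limits (rad/s): [2.22, 2.22, 2.57, 3.14, 3.14, 3.14].

### API

Orientations are given as [roll, pitch, yaw] about the fixed x, y, z axes, in that order (R = Rz(yaw) Ry(pitch) Rx(roll)).
In Python, from station import sensors, vision, job gives the robot as it stands. The module is installed in compiled form; this text tells all that it offers.
- The arm moves only by the tool arm_command, never from a script. Its argument "plan" is one flat list of numbers, 5 for each row, row after row: the closure, from -1 (fully open) to 1 (shut), so that 0 is half open, then the shift along the world's x, y, z scaled (see below), then the turn about the world's z scaled (see below). A call has 1 to 20 rows; each row is the pose to reach, as a shift and turn from the pose commanded when the call began; what a row does not reach only later rows make up. The controller multiplies each number of a shift by 400 mm and each number of a turn by 120 degrees. A row lasts 1/10 s, in which the tool goes at most 50 mm and 8.59 degrees, less where a joint would pass 70% of its speed; a pose out of reach is approached as far as the arm can. A call with a number of a shift or a turn outside -1 to 1 is refused whole. A call with a gripper value outside its range is refused whole. The fingers move at their own pace and stop on an object; "newtons" is the grip in N (left out, the last holds). Time passes only in rows, so rows that repeat a pose let the fingers close. It gives the time, the measured TCP pose, the force and the opening at its end, in the units of the state.
- sensors.get_obs(): the state, without advancing time (a new reading comes with each control period).
- vision.camera(name): name is "side" or "top"; returns the picture (480x640x3 uint8, blue, green, red); there is no depth.
- vision.camera_params(name): a dict with "intrinsics" (3x3 intrinsics, pixels), "rvec" (rotation vector, rad) and "tvec" (3), from world to camera coordinates, as OpenCV has them. Camera axes: x right, y down, z forward; pixel columns grow to the right and rows downward; lengths in m; the calibration is good to about 2 mm. A picture is of the moment at which its call begins. camera_params takes no time and is no camera call.
- job.hand_in(): hands the job in, once; it reports no verdict.
Trained networks look in the newest picture that a camera, given by its name, has taken for a name from the list of things; names that differ only in an ending like _2 or _b are one class to them, and where a whole thing is asked for, a point or a joint stands for the part that bears it (a point fixed in the world has none). Each returns a list of dicts, best first, with "confidence" (0 to 1); they miss things now and then, are a little off and sometimes report something else, mostly with a low value. They report only what shows in the picture. A call takes as long as a camera call.
- vision.search_frame(name, camera): "at" ([row, column] in pixels, amid what is visible of it).
- vision.silhouettes(name, camera): "mask" (480x640 bool, what is visible of it) and "at" ([row, column] in pixels, amid what is visible of it).
- vision.pinpoint(name, camera): "at" ([row, column] in pixels: a listed point, or the origin of a listed thing).
The state is a dict: "time_s": time; "qpos": joint angles; "joint_vel": joint speeds; "tau": joint torques, N m; "ee_pos": TCP position; "eef_rot": TCP orientation; "force": force on the tool from outside, world axes, zero at the start; "moment": the same for the moment, N m; "grip_width": finger opening in m.
Only numpy, scipy, OpenCV 4.12 (cv2) and the standard library are available. Lean on these libraries where they do the work, as an engineer would, in place of code of your own. Each camera call takes 0.05 s, during which the arm holds its last target.

## Working session

There is one attempt and no reset: what is moved stays moved. The work goes in short steps, Python scripts to look and compute and a tool call to move; the robot and the scene stay as the last step left them, time stands still between calls to the robot, and variables do not carry over. Pictures are saved under pics/ and viewed, and the job is handed in when it is done.

Besides the shell and the picture viewer there is one more tool, called as name(argument=value, ...), one argument or row to a line, values as JSON. arm_command: Moves the arm, as the interface text tells. Its arguments: {"type":"object","properties":{"plan":{"type":"array"},"newtons":{"type":"number"}},"required":["plan"]}

```bash
mkdir -p pics; ls; cat > h.py <<'E'
import numpy as np, cv2
from station import sensors, vision, job
def cam(n):
    p=vision.camera_params(n); K=np.array(p["intrinsics"],float); R,_=cv2.Rodrigues(np.array(p["rvec"],float)); t=np.array(p["tvec"],float).ravel()
    return K,R,t
def pix2z(n,at,z):
    K,R,t=cam(n); r,c=at
    d=R.T@np.linalg.inv(K)@np.array([c,r,1.]); o=-R.T@t
    return o+d*(z-o[2])/d[2]
def proj(n,P):
    K,R,t=cam(n); q=K@(R@np.array(P,float)+t); return q[1]/q[2],q[0]/q[2]
E
python3 - <<'E'
from h import *
for n in("top","side"):
    im=vision.camera(n); cv2.imwrite(f"pics/{n}0.png",im)
    K,R,t=cam(n); print(n,K.tolist(),(-R.T@t).round(3),R[2].round(3))
    for nm,z in(("pulley",0),("pulley_keyway",.042),("spindle",0),("shoulder",.024),("shaft_tip",.08),("key_level",.042)):
        for d in vision.pinpoint(nm,n)[:2]: print(nm,d["confidence"],np.round(d["at"],1),pix2z(n,d["at"],z).round(4))
print(sensors.get_obs())
E
```

```text
pics
top [[506.5486858572933, 0.0, 325.18928930211405], [0.0, 506.5486858572933, 244.84906380109263], [0.0, 0.0, 1.0]] [0.429 0.006 1.055] [ 0.098 -0.013 -0.995]
pulley 0.64 [281.9 260. ] [0.4531 0.1258 0.    ]
pulley_keyway 0.87 [276.5 258.3] [0.4628 0.1248 0.042 ]
pulley_keyway 0.59 [211.1 275.5] [0.5953 0.0945 0.042 ]
spindle 0.66 [285.8 391.2] [ 0.4506 -0.1467  0.    ]
spindle 0.55 [280.3 387.3] [ 0.4618 -0.1385  0.    ]
shoulder 0.72 [281.4 389.3] [ 0.4589 -0.1393  0.024 ]
shaft_tip 0.89 [281.4 391.7] [ 0.4574 -0.136   0.08  ]
key_level 0.78 [282.7 390.3] [ 0.4559 -0.1388  0.042 ]
side [[496.04101704863444, 0.0, 325.84276088622795], [0.0, 496.04101704863444, 231.63008080465943], [0.0, 0.0, 1.0]] [0.345 0.669 0.722] [ 0.198 -0.696 -0.69 ]
pulley 0.78 [311.2 354. ] [0.4495 0.1295 0.    ]
pulley_keyway 0.94 [293.2 346.5] [0.4648 0.126  0.042 ]
pulley_keyway 0.19 [284.4 277.5] [0.5889 0.1371 0.042 ]
spindle 0.75 [217.2 375.9] [ 0.4595 -0.129   0.    ]
shoulder 0.69 [204.  375.9] [ 0.4638 -0.1443  0.024 ]
shaft_tip 0.79 [184.4 376.2] [ 0.4656 -0.1407  0.08  ]
key_level 0.86 [199.6 379.7] [ 0.4557 -0.1394  0.042 ]
{'time_s': 0.7, 'qpos': array([ 1.11638489e+00,  2.99867756e-01,  1.52100942e+00,  1.44154619e-05,
        1.32068707e+00, -6.65855540e-02]), 'joint_vel': array([-0.00073723, -0.00127168,  0.00048612, -0.00044156,  0.00073168,
        0.00185401]), 'tau': array([-2.11246967e-03, -5.31569231e+01, -3.52887511e+01,  7.07465596e-02,
        2.12462770e-02, -4.40154750e-06]), 'ee_pos': array([0.20798485, 0.50914187, 0.40465929]), 'eef_rot': array([ 3.14156338e+00, -1.20458303e-05,  2.75376320e+00]), 'force': array([ 0.48482524, -0.36925503, -1.21273948]), 'moment': array([0.03036142, 0.00889913, 0.02708044]), 'grip_width': 0.09413012234469574}
```

```bash
python3 - <<'E'
import cv2
for n,(r,c) in (("top",(200,180)),("side",(150,230))):
    im=cv2.imread(f"pics/{n}0.png"); cv2.imwrite(f"pics/{n}0s.png",cv2.resize(im,(640,480)))
    
im=cv2.imread("pics/top0.png")
a=cv2.resize(im[240:320,220:300],(400,400),interpolation=cv2.INTER_CUBIC);b=cv2.resize(im[240:320,350:430],(400,400),interpolation=cv2.INTER_CUBIC)
cv2.imwrite("pics/zt.png",cv2.hconcat([a,b]))
im=cv2.imread("pics/side0.png")
a=cv2.resize(im[260:340,310:390],(400,400),interpolation=cv2.INTER_CUBIC);b=cv2.resize(im[165:245,335:415],(400,400),interpolation=cv2.INTER_CUBIC)
cv2.imwrite("pics/zs.png",cv2.hconcat([a,b]))
E
```

```text
(no output)
```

View pics/top0.png

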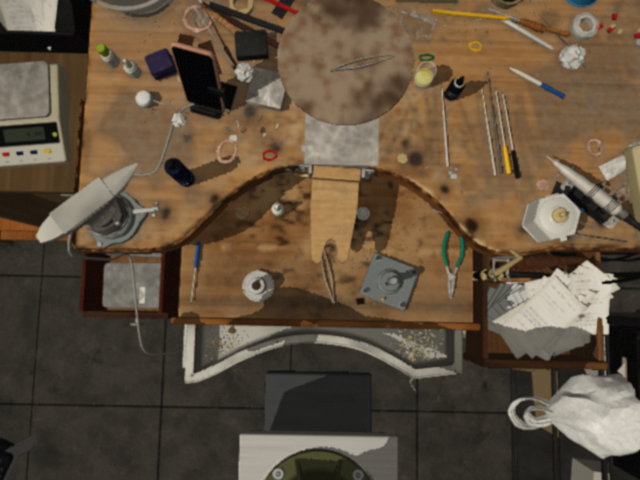

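View pics/side0.png

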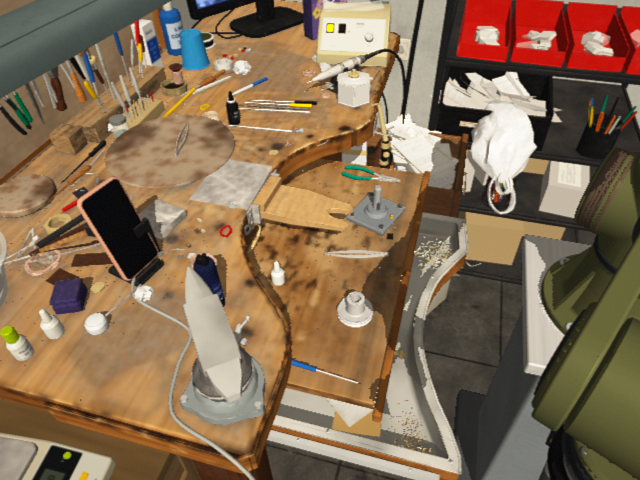

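View pics/zt.png

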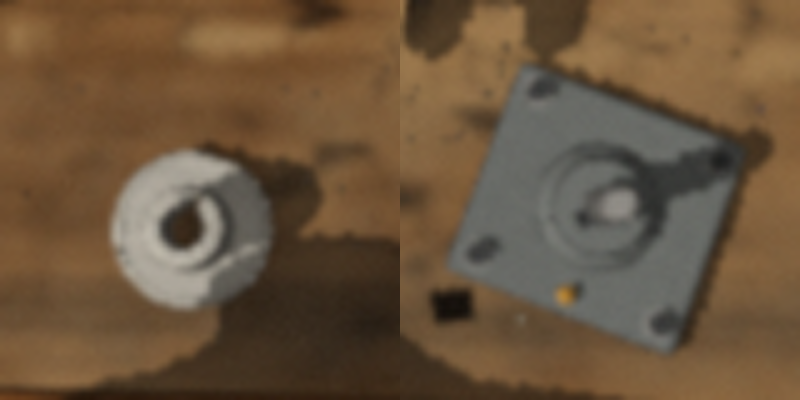

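View pics/zs.png

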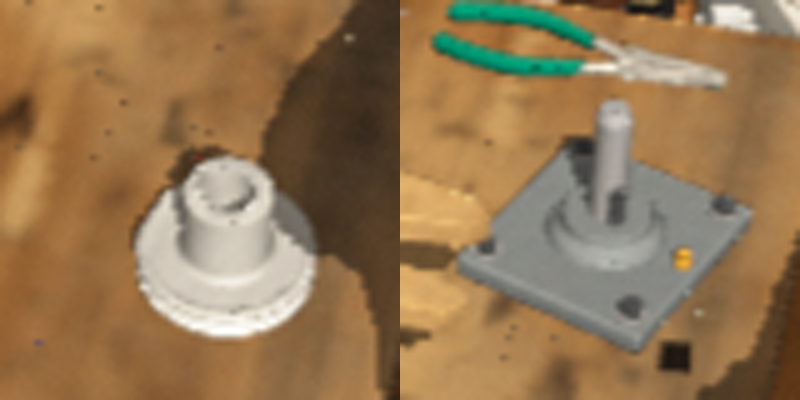

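The pulley is at about (257,286) in the top view, with its keyway facing up in the image. The block is at (390,282), with the nipple at the lower left (383,299). The key shows as a dark face at about (387,283) in the top view and (378,205) in the side view. Next I'll refine the poses by silhouette fitting.

```bash
cat >> h.py <<'E'
def cyl(r,z0,z1,n=48):
    a=np.linspace(0,2*np.pi,n,endpoint=False)
    return np.array([[r*np.cos(t),r*np.sin(t),z] for z in(z0,z1) for t in a])
def box(x,y,z0,z1): return np.array([[i*x/2,j*y/2,z] for i in(-1,1) for j in(-1,1) for z in(z0,z1)])
PUL=[cyl(.032,0,.012),cyl(.016,.012,.042)]
SPI=[box(.092,.1,0,.012),cyl(.0195,.012,.024),np.vstack([cyl(.008,.024,.075),cyl(.0055,.075,.08)])]
S=8
def render(n,parts,pose):
    x,y,z,w=pose; K,R,t=cam(n); c,s=np.cos(w),np.sin(w); Rw=np.array([[c,-s,0],[s,c,0],[0,0,1]])
    im=np.zeros((480,640),np.uint8)
    out=np.zeros((480*1,640*1),float)
    allp=[]
    for p in parts:
        q=(p@Rw.T+[x,y,z])@R.T+t; q=q@K.T; allp.append(q[:,:2]/q[:,2:])
    P=np.vstack(allp); lo=np.floor(P.min(0)).astype(int)-2; hi=np.ceil(P.max(0)).astype(int)+3
    w_,h_=(hi-lo); big=np.zeros((h_*S,w_*S),np.uint8)
    for u in allp:
        v=((u-lo+.5)*S-.5); cv2.fillConvexPoly(big,cv2.convexHull(np.round(v*16).astype(np.int32)),255,shift=4)
    sm=cv2.resize(big,(int(w_),int(h_)),interpolation=cv2.INTER_AREA)/255.
    out[lo[1]:hi[1],lo[0]:hi[0]]=sm; return out
E
cat > fit.py <<'E'
from h import *
from scipy.optimize import minimize
M={}
for n in("top","side"):
    vision.camera(n)
    for nm in("pulley","spindle"):
        d=vision.silhouettes(nm,n); print(n,nm,[(round(q["confidence"],2),np.round(q["at"]).tolist(),int(q["mask"].sum())) for q in d])
        M[n,nm]=d[0]["mask"].astype(float)
np.savez("m.npz",**{a+"_"+b:v for (a,b),v in M.items()})
for nm,parts,x0 in(("pulley",PUL,(.4515,.1275,0)),("spindle",SPI,(.458,-.139,-.4))):
    for cams in(("top",),("side",),("top","side")):
        f=lambda v:sum(np.abs(render(n,parts,(v[0],v[1],0,v[2]*20))-M[n,nm]).sum() for n in cams)
        s0=np.array([x0[0],x0[1],x0[2]/20]); sim=np.vstack([s0]+[s0+e for e in np.diag([.006,.006,.01])])
        r=minimize(f,s0,method="Nelder-Mead",options=dict(initial_simplex=sim,xatol=1e-5,fatol=.01,maxiter=150)); print(nm,cams,r.x[:2].round(4),(r.x[2]*20).round(3),round(r.fun,1))
E
python3 fit.py
python3 - <<'E'
import cv2
im=cv2.imread("pics/top0.png");a=cv2.resize(im[266:302,370:410],(400,360),interpolation=cv2.INTER_CUBIC)
im=cv2.imread("pics/side0.png");b=cv2.resize(im[180:216,355:395],(400,360),interpolation=cv2.INTER_CUBIC)
im=cv2.imread("pics/top0.png");c=cv2.resize(im[270:300,245:275],(360,360),interpolation=cv2.INTER_CUBIC)
cv2.imwrite("pics/zz.png",cv2.convertScaleAbs(cv2.hconcat([a,b]),alpha=1.6))
E
```

```text
top pulley [(0.75, [288.0, 261.0], 734)]
top spindle [(0.68, [280.0, 391.0], 2173)]
side pulley [(0.87, [314.0, 352.0], 965), (0.3, [174.0, 359.0], 298)]
side spindle [(0.65, [214.0, 378.0], 1429)]
pulley ('top',) [0.4462 0.1282] 0.093 66.4
pulley ('side',) [0.4484 0.1317] -0.002 53.0
pulley ('top', 'side') [0.4475 0.1301] 0.076 198.3
spindle ('top',) [ 0.461  -0.1412] -0.339 65.8
spindle ('side',) [ 0.4638 -0.1371] -0.334 190.0
spindle ('top', 'side') [ 0.4612 -0.1403] -0.346 326.7
```

View pics/zz.png

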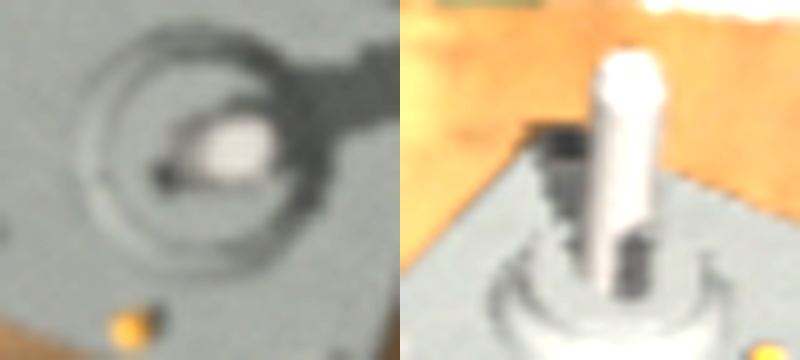

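```bash
cat > ov.py <<'E'
from h import *
import sys
def ring(r,z,n=60):
    a=np.linspace(0,2*np.pi,n+1); return np.c_[r*np.cos(a),r*np.sin(a),0*a+z]
def rot(p,w): c,s=np.cos(w),np.sin(w); return p@np.array([[c,s,0],[-s,c,0],[0,0,1]])
def overlay(n,file,cen,half,curves,sc):
    im=cv2.imread(file); r0,c0=int(cen[0]-half),int(cen[1]-half)
    b=cv2.resize(im[r0:r0+2*half,c0:c0+2*half],None,fx=sc,fy=sc,interpolation=cv2.INTER_CUBIC)
    for P,col in curves:
        pts=np.array([proj(n,p) for p in P]); uv=np.c_[(pts[:,1]-c0+.5)*sc-.5,(pts[:,0]-r0+.5)*sc-.5]
        cv2.polylines(b,[np.round(uv*16).astype(np.int32)],False,col,1,cv2.LINE_AA,shift=4)
    return b
def pul(x,y,z,w):
    o=np.array([x,y,z]); L=[(ring(.032,0)+o,(0,255,0)),(ring(.032,.012)+o,(0,255,0)),(ring(.016,.042)+o,(255,255,0)),(ring(.0092,.042)+o,(0,0,255))]
    k=np.array([[.009,.004,.042],[.013,.004,.042],[.013,-.004,.042],[.009,-.004,.042]]); L.append((rot(k,w)+o,(0,0,255))); return L
def spi(x,y,w,kd):
    o=np.array([x,y,0]); sq=np.array([[.046,.05,.012],[.046,-.05,.012],[-.046,-.05,.012],[-.046,.05,.012],[.046,.05,.012]])
    L=[(rot(sq,w)+o,(0,255,0)),(ring(.0195,.024)+o,(255,255,0)),(ring(.0055,.08)+o,(0,0,255)),(ring(.008,.075)+o,(0,0,255)),(ring(.008,.024)+o,(0,0,255))]
    for z in(.042,.024):
        k=np.array([[.007,.003,z],[.0117,.003,z],[.0117,-.003,z],[.007,-.003,z]]); L.append((rot(k,kd)+o,(255,0,255)))
    return L
E
cat > o1.py <<'E'
from ov import *
P=(.4500,.1275,0,np.radians(-12)); Q=(.458,-.1395,-.37,np.radians(115))
for a,cur,ct,cs in(("p",pul(*P),(285,259),(308,355)),("s",spi(*Q),(282,391),(205,378))):
    h=24 if a=="p" else 34
    A=overlay("top","pics/top0.png",ct,h,cur,400//(2*h)); B=overlay("side","pics/side0.png",cs,h,cur,400//(2*h))
    cv2.imwrite(f"pics/ov_{a}1.png",cv2.hconcat([A,B]))
E
python3 o1.py
```

```text
(no output)
```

View pics/ov_p1.png

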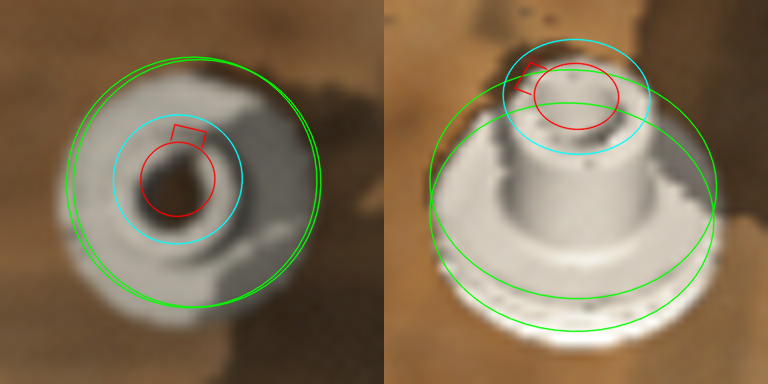

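View pics/ov_s1.png

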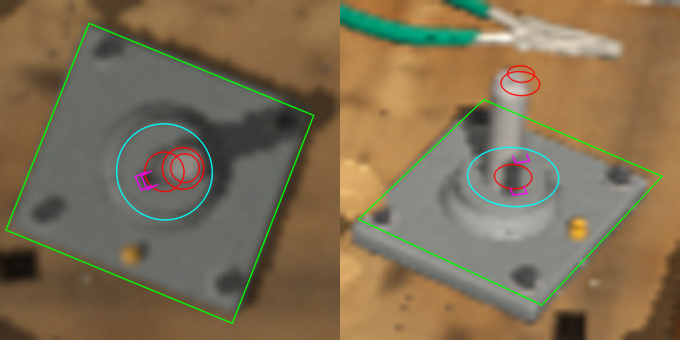

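```bash
cat > o2.py <<'E'
from ov import *
w=np.radians(-12)
A=overlay("top","pics/top0.png",(285,259),20,pul(.4462,.1282,0,w),10); A0=overlay("top","pics/top0.png",(285,259),20,[],10)
cv2.imwrite("pics/ov_p2.png",cv2.convertScaleAbs(cv2.hconcat([A0,A]),alpha=1.3))
A=overlay("side","pics/side0.png",(300,353),20,pul(.4484,.1317,0,w),10); A0=overlay("side","pics/side0.png",(300,353),20,[],10)
cv2.imwrite("pics/ov_p3.png",cv2.convertScaleAbs(cv2.hconcat([A0,A]),alpha=1.0,beta=-40))
k=np.radians(125)
A=overlay("top","pics/top0.png",(282,391),30,spi(.461,-.1412,-.34,k),6); B=overlay("side","pics/side0.png",(205,378),30,spi(.4638,-.1371,-.34,k),6)
cv2.imwrite("pics/ov_s2.png",cv2.hconcat([A,B]))
E
python3 o2.py
```

```text
(no output)
```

View pics/ov_p2.png

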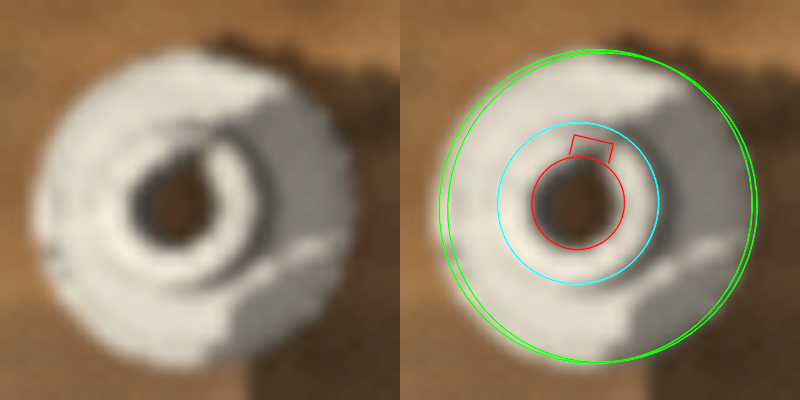

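View pics/ov_p3.png

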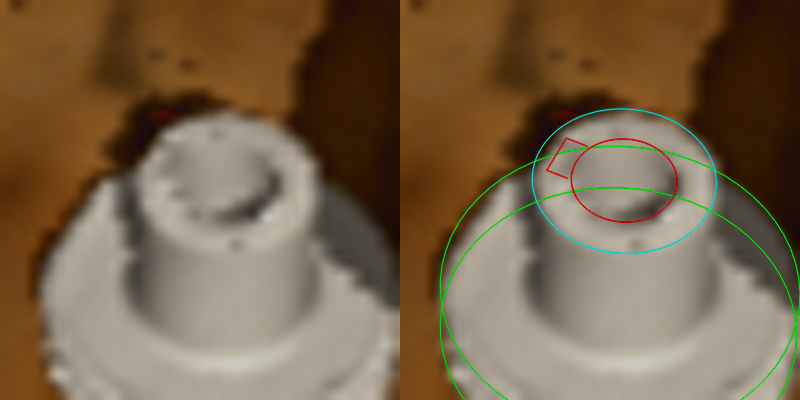

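View pics/ov_s2.png

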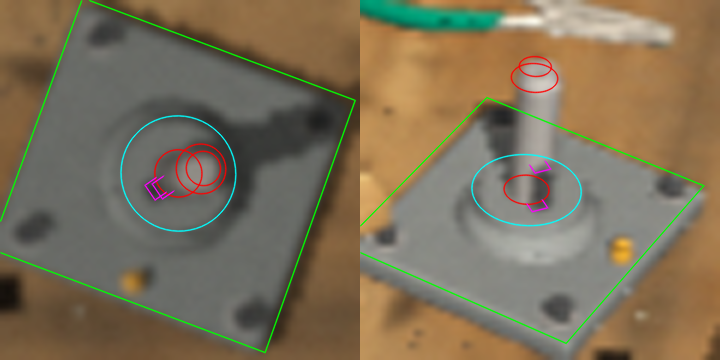

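The overlays agree to within about 2 mm:

| Item | Estimate |
|---|---|
| Pulley position | ≈ (.447, .130) |
| Keyway direction | ≈ -18° |
| Spindle position | ≈ (.462, -.140) |
| Key direction | ≈ 125° |

That needs a turn of about +143°. I'll grasp at yaw ≈ 0.2 to leave joint 6 enough room.

arm_command(
  plan=[-0.3,0.5975,-0.9475,-0.25,-1,-0.3,0.5975,-0.9475,-0.25,-1,-0.3,0.5975,-0.9475,-0.25,-1,-0.3,0.5975,-0.9475,-0.25,-1,-0.3,0.5975,-0.9475,-0.25,-1,-0.3,0.5975,-0.9475,-0.25,-1,-0.3,0.5975,-0.9475,-0.25,-1,-0.3,0.5975,-0.9475,-0.25,-1,-0.3,0.5975,-0.9475,-0.25,-1,-0.3,0.5975,-0.9475,-0.25,-1,-0.3,0.5975,-0.9475,-0.25,-1,-0.3,0.5975,-0.9475,-0.25,-1,-0.3,0.5975,-0.9475,-0.25,-1,-0.3,0.5975,-0.9475,-0.25,-1,-0.3,0.5975,-0.9475,-0.25,-1],
  newtons=15,
)

```text
time_s: 2.5
ee_pos: [0.447, 0.1301, 0.3047]
eef_rot: [3.142, -0.0, 0.657]
force: [-0.3, 1.2, 0.8]
grip_width: 0.061
```

arm_command(
  plan=[-0.3,0,0,0,-0.072,-0.3,0,0,0,-0.144,-0.3,0,0,-0.08,-0.218,-0.3,0,0,-0.16,-0.218,-0.3,0,0,-0.218,-0.218,-0.3,0,0,-0.218,-0.218,-0.3,0,0,-0.218,-0.218],
)

```text
time_s: 3.2
ee_pos: [0.4472, 0.1302, 0.218]
eef_rot: [-3.142, -0.0, 0.205]
force: [0.5, 0.8, -0.1]
grip_width: 0.0609
```

```bash
python3 - <<'E'
from h import *
for n,c,h in(("top",(285,259),30),("side",(290,353),50)):
    im=vision.camera(n); cv2.imwrite(f"pics/{n}1.png",im)
    globals()[n]=cv2.resize(im[c[0]-h:c[0]+h,c[1]-h:c[1]+h],(400,400),interpolation=cv2.INTER_CUBIC)
cv2.imwrite("pics/g1.png",cv2.hconcat([top,side])); o=sensors.get_obs(); print(o["ee_pos"],o["eef_rot"],o["force"],o["qpos"])
E
```

```text
[0.44738731 0.13024837 0.21880718] [ 3.14158986e+00 -2.10310576e-03  2.04357516e-01] [-0.02374481  0.11435707  0.30674802] [ 2.04672740e-01  3.73894081e-01  1.91699079e+00 -4.60501091e-06
  8.48604675e-01  1.57111459e+00]
```

View pics/g1.png

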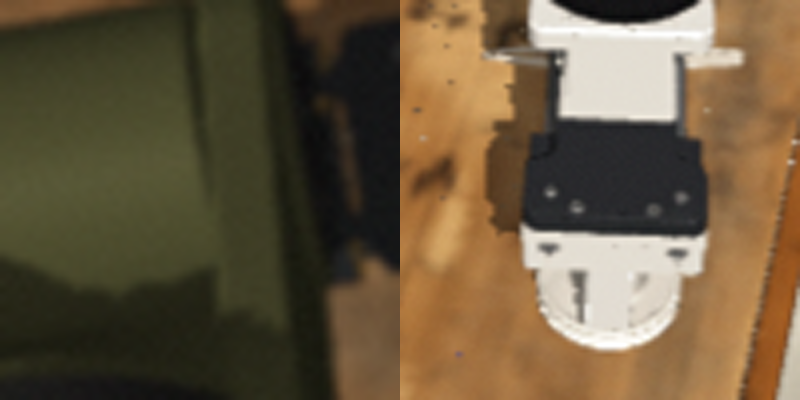

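Side view: the near finger sits over the hub with its tip just above the rim, centred. The top view is hidden by the arm. Closing now, then a small lift.

arm_command(
  plan=[1,0,0,0,0,1,0,0,0,0,1,0,0,0,0,1,0,0,0,0,1,0,0,0,0,1,0,0,0,0,1,0,0,0,0,1,0,0,0,0,1,0,0,0.1,0,1,0,0,0.2,0,1,0,0,0.2,0],
  newtons=20,
)

```text
time_s: 4.4
ee_pos: [0.4477, 0.1303, 0.3016]
eef_rot: [-3.142, -0.007, 0.203]
force: [0.9, -0.0, -2.0]
grip_width: 0.032
```

arm_command(
  plan=[1,0,0,0.075,0.07,1,0.0375,-0.675,0.075,0.95,1,0.0375,-0.675,0.075,0.95,1,0.0375,-0.675,0.075,0.95,1,0.0375,-0.675,0.075,0.95,1,0.0375,-0.675,0.075,0.95,1,0.0375,-0.675,0.075,0.95,1,0.0375,-0.675,0.075,0.95,1,0.0375,-0.675,0.075,0.95,1,0.0375,-0.675,0.075,0.95,1,0.0375,-0.675,0.075,0.95,1,0.0375,-0.675,0.075,0.95,1,0.0375,-0.675,0.075,0.95,1,0.0375,-0.675,0.075,0.95,1,0.0375,-0.675,0.075,0.95,1,0.0375,-0.675,0.075,0.95],
)

```text
time_s: 6.0
ee_pos: [0.4619, -0.1398, 0.3267]
eef_rot: [-3.141, -0.001, 2.189]
force: [0.8, -0.1, -1.4]
grip_width: 0.0321
```

```bash
cat > look.py <<'E'
from h import *
import sys
k=sys.argv[1]
for n,c,h in(("top",(285,385),40),("side",(190,375),40)):
    im=vision.camera(n); cv2.imwrite(f"pics/{n}{k}.png",im)
    globals()[n]=cv2.resize(im[c[0]-h:c[0]+h,c[1]-h:c[1]+h],(400,400),interpolation=cv2.INTER_CUBIC)
cv2.imwrite(f"pics/g{k}.png",cv2.hconcat([top,side])); o=sensors.get_obs(); print(o["time_s"],o["ee_pos"].round(4),o["eef_rot"].round(4),o["force"].round(2),o["qpos"].round(3),o["grip_width"])
E
python3 look.py 2
```

```text
6.1 [ 0.462  -0.1398  0.327 ] [-3.1413e+00 -5.0000e-04  2.1891e+00] [-0.28  0.52 -1.18] [-0.37   0.234  1.797 -0.     1.111 -0.988] 0.03188584683464757
```

View pics/g2.png

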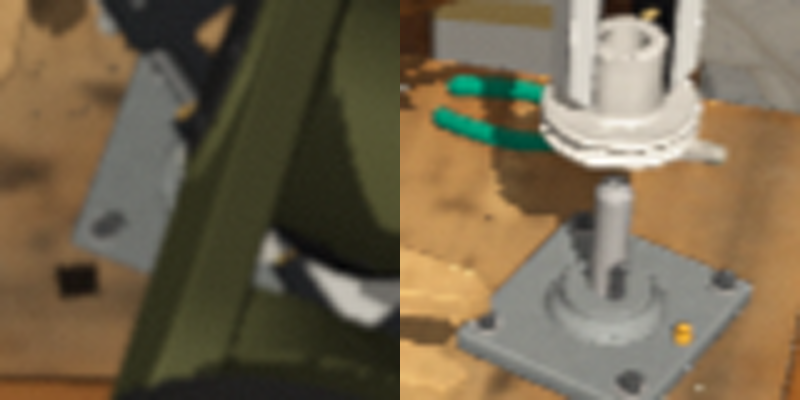

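```bash
python3 - <<'E'
from ov import *
f="pics/side2.png"
A=overlay("side",f,(185,375),33,pul(.462,-.1398,.1085,np.radians(96))+spi(.462,-.1398,-.34,np.radians(125)),12)[:, :]
A=overlay("side",f,(168,375),25,pul(.462,-.1398,.1085,np.radians(96)),16)
B=overlay("side",f,(205,378),25,spi(.462,-.1398,-.34,np.radians(125)),16)
cv2.imwrite("pics/ov4.png",cv2.resize(cv2.hconcat([A,B]),(800,400)))
E
```

```text
(no output)
```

View pics/ov4.png

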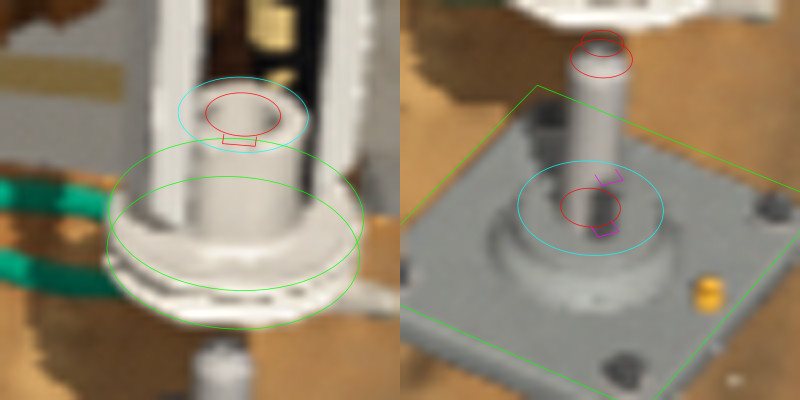

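The held pulley lines up with the measured TCP pose to about 0.3 px in the side view. The shaft is about 0.3 mm further in +x and 0.8 mm further in +y. I'll correct for that and lower to just above the tip.

arm_command(
  plan=[1,0.0008,0.002,-0.03,0,1,0.0008,0.002,-0.06,0,1,0.0008,0.002,-0.065,0,1,0.0008,0.002,-0.065,0,1,0.0008,0.002,-0.065,0],
)

```text
time_s: 6.6
ee_pos: [0.4624, -0.1391, 0.3015]
eef_rot: [3.142, 0.0, 2.192]
force: [-1.1, -1.4, -1.3]
grip_width: 0.0315
```

```bash
python3 look.py 3; python3 - <<'E'
from ov import *
f="pics/side3.png"
A=overlay("side",f,(178,375),25,pul(.4623,-.139,.083,np.radians(96))+spi(.4623,-.139,-.34,np.radians(125)),16)
B=overlay("side",f,(178,375),25,[],16)
cv2.imwrite("pics/ov5.png",cv2.resize(cv2.hconcat([A,B]),(800,400)))
E
```

```text
6.7 [ 0.4624 -0.1391  0.3018] [3.1412e+00 5.0000e-04 2.1923e+00] [-0.17  0.08 -1.19] [-0.368  0.269  1.819 -0.     1.053 -0.99 ] 0.03191490358220062
```

View pics/ov5.png

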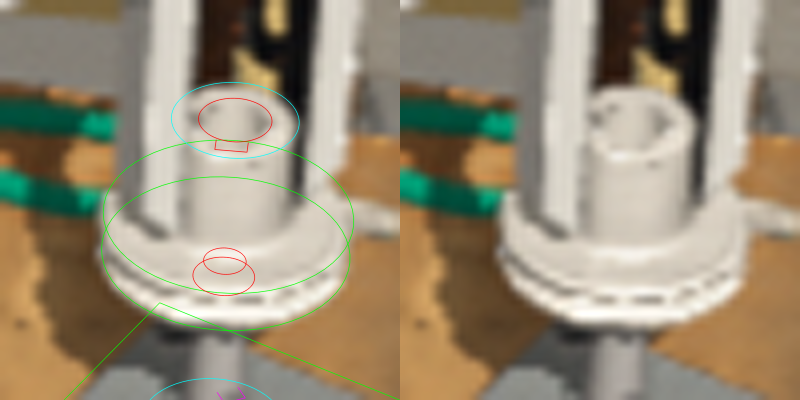

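arm_command(
  plan=[1,0,0,-0.005,0,1,0,0,-0.01,0,1,0,0,-0.015,0,1,0,0,-0.02,0,1,0,0,-0.02,0],
)

```text
time_s: 7.2
ee_pos: [0.4623, -0.139, 0.2931]
eef_rot: [-3.141, -0.0, 2.192]
force: [-0.8, 0.4, -1.0]
grip_width: 0.032
```

arm_command(
  plan=[1,0,0,-0.005,0,1,0,0,-0.01,0,1,0,0,-0.015,0,1,0,0,-0.02,0,1,0,0,-0.02,0],
)

```text
time_s: 7.7
ee_pos: [0.4623, -0.139, 0.2851]
eef_rot: [-3.141, -0.0, 2.193]
force: [-0.5, -1.1, -1.8]
grip_width: 0.0316
```

arm_command(
  plan=[1,0,0,-0.01,0,1,0,0,-0.02,0,1,0,0,-0.03,0,1,0,0,-0.04,0,1,0,0,-0.05,0,1,0,0,-0.05,0],
)

```text
time_s: 8.3
ee_pos: [0.4622, -0.139, 0.2648]
eef_rot: [-3.141, -0.001, 2.192]
force: [0.5, -0.1, -1.7]
grip_width: 0.0316
```

```bash
python3 look.py 4
```

```text
8.4 [ 0.4623 -0.1391  0.2654] [-3.1415e+00 -1.0000e-04  2.1925e+00] [-0.47  0.1  -1.89] [-0.368  0.324  1.846 -0.     0.971 -0.99 ] 0.03177903179382003
```

View pics/g4.png

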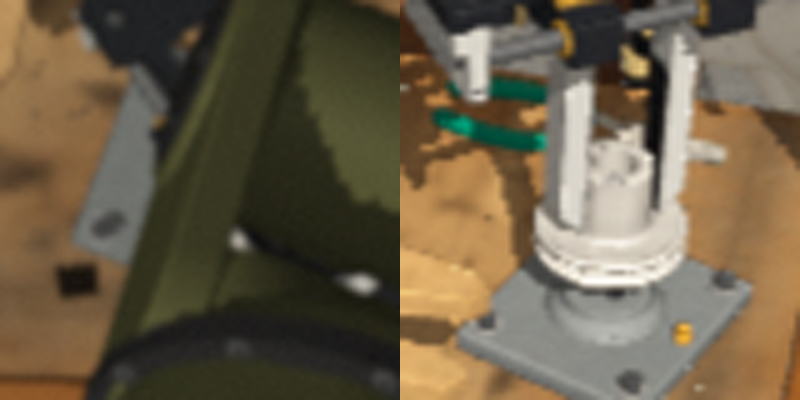

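The shaft is through the bore: it shows inside the hub at (615,150) in the zoomed view, and the underside is just above the key. Now lowering gently onto the key.

arm_command(
  plan=[1,0,0,-0.004,0,1,0,0,-0.008,0,1,0,0,-0.01,0,1,0,0,-0.012,0,1,0,0,-0.012,0],
)

```text
time_s: 8.9
ee_pos: [0.4623, -0.139, 0.2606]
eef_rot: [-3.142, -0.0, 2.192]
force: [0.3, 0.9, -1.3]
grip_width: 0.0318
```

arm_command(
  plan=[1,0,0,-0.0025,0,1,0,0,-0.0025,0,1,0,0,-0.005,0,1,0,0,-0.005,0],
)

```text
time_s: 9.3
ee_pos: [0.4624, -0.1391, 0.259]
eef_rot: [3.141, 0.001, 2.193]
force: [-1.0, -0.2, 3.3]
grip_width: 0.0315
```

Contact at about 5 N, with the pulley resting on the key (underside ≈ 41–42 mm). Pressing slightly more and starting the turn.

arm_command(
  plan=[1,0,0,-0.001,0.025,1,0,0,-0.001,0.05,1,0,0,-0.001,0.075,1,0,0,-0.001,0.1,1,0,0,-0.001,0.125,1,0,0,-0.001,0.125],
)

```text
time_s: 9.9
ee_pos: [0.4625, -0.1389, 0.2586]
eef_rot: [3.141, 0.001, 2.455]
force: [1.4, 1.8, 4.7]
grip_width: 0.0318
```

```bash
cat > st.py <<'E'
from h import *
o=sensors.get_obs(); print(o["time_s"],o["ee_pos"].round(5),o["eef_rot"].round(4),o["force"].round(2),o["moment"].round(3))
E
python3 st.py
```

```text
9.9 [ 0.46249 -0.13894  0.25863] [3.1409e+00 8.0000e-04 2.4551e+00] [1.4  1.77 4.69] [ 0.453 -0.139 -0.005]
```

arm_command(
  plan=[1,0,0,-0.0005,0.02,1,0,0,-0.0005,0.04,1,0,0,-0.0005,0.06,1,0,0,-0.0005,0.06],
)

```text
time_s: 10.3
ee_pos: [0.4622, -0.1391, 0.2578]
eef_rot: [-3.141, -0.001, 2.579]
force: [0.2, -0.9, -1.5]
grip_width: 0.0318
```

```bash
python3 st.py
```

```text
10.3 [ 0.46218 -0.13907  0.25778] [-3.1413e+00 -5.0000e-04  2.5792e+00] [ 0.18 -0.87 -1.48] [-0.027 -0.007  0.01 ]
```

The force vanished at about 136° of turn, so the keyway is over the key. I'll check by lowering a little.

arm_command(
  plan=[1,0,0,-0.0025,0,1,0,0,-0.005,0,1,0,0,-0.0075,0,1,0,0,-0.0075,0],
)

```text
time_s: 10.7
ee_pos: [0.4623, -0.139, 0.2548]
eef_rot: [-3.141, -0.0, 2.579]
force: [-0.5, 0.2, -1.7]
grip_width: 0.0316
```

```bash
python3 st.py
```

```text
10.7 [ 0.46226 -0.13905  0.25482] [-3.1415e+00 -4.0000e-04  2.5795e+00] [-0.52  0.2  -1.68] [ 0.01  -0.01   0.018]
```

arm_command(
  plan=[1,0,0,0,0.015,1,0,0,-0.005,0.015,1,0,0,-0.01,0.015,1,0,0,-0.015,0.015,1,0,0,-0.02,0.015,1,0,0,-0.025,0.015,1,0,0,-0.025,0.015],
)

```text
time_s: 11.4
ee_pos: [0.4622, -0.139, 0.2447]
eef_rot: [-3.141, -0.001, 2.611]
force: [-0.5, 0.2, -1.7]
grip_width: 0.0315
```

```bash
python3 st.py
```

```text
11.4 [ 0.46225 -0.13902  0.24473] [-3.1415e+00 -5.0000e-04  2.6113e+00] [-0.5   0.24 -1.67] [-0.033  0.002 -0.01 ]
```

arm_command(
  plan=[1,0,0,-0.004,0,1,0,0,-0.0075,0,1,0,0,-0.009,0,1,0,0,-0.01,0,1,0,0,-0.0115,0,1,0,0,-0.0115,0],
)

```text
time_s: 12.0
ee_pos: [0.4624, -0.1391, 0.2416]
eef_rot: [3.142, 0.001, 2.611]
force: [-7.2, 1.9, 16.2]
grip_width: 0.032
```

```bash
python3 st.py
```

```text
12.0 [ 0.46243 -0.13908  0.24156] [3.1416e+00 7.0000e-04 2.6114e+00] [-7.2   1.93 16.22] [0.373 1.236 0.034]
```

About 18 N at TCP 0.2416, within 1 mm of the expected home height. I'll ease off, then look.

arm_command(
  plan=[1,0,0,0.003,0,1,0,0,0.003,0],
)

```text
time_s: 12.2
ee_pos: [0.4623, -0.1391, 0.2418]
eef_rot: [3.142, 0.0, 2.611]
force: [0.3, 0.0, -0.9]
grip_width: 0.0318
```

```bash
python3 st.py; python3 look.py 5;python3 - <<'E'
from ov import *
f="pics/side5.png"
A=overlay("side",f,(195,375),25,pul(.4623,-.139,.024,np.radians(125)),16)
B=overlay("side",f,(195,375),25,[],16)
cv2.imwrite("pics/ov6.png",cv2.resize(cv2.hconcat([A,B]),(800,400)))
E
```

```text
12.2 [ 0.46232 -0.13906  0.24177] [3.1415e+00 4.0000e-04 2.6113e+00] [ 0.29  0.02 -0.91] [-0.024  0.033 -0.006]
12.3 [ 0.4624 -0.1391  0.2417] [3.1415e+00 2.0000e-04 2.6113e+00] [-0.44 -0.71  1.98] [-0.368  0.364  1.86   0.     0.917 -1.409] 0.03182172163756837
```

View pics/ov6.png

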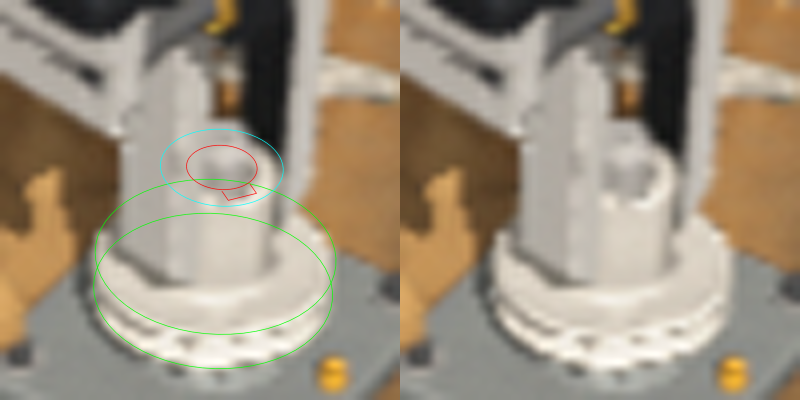

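The pulley matches the model at home height to within a pixel: rim base at (215,368) in the zoomed view, and some boss visible below it. Releasing now.

arm_command(
  plan=[-0.3,0,0,0,0,-0.3,0,0,0,0,-0.3,0,0,0,0,-0.3,0,0,0,0,-0.3,0,0,0.02,0,-0.3,0,0,0.1,0,-0.3,0,0,0.2,0,-0.3,0,0,0.3,0,-0.3,0,0,0.4,0,-0.3,0,0.1,0.4,0,-0.3,0,0.2,0.4,0,-0.3,0,0.3,0.4,0,-0.3,0,0.4,0.4,0,-0.3,0,0.5,0.4,0,-0.3,0,0.6,0.4,0,-0.3,0,0.7,0.4,0,-0.3,0,0.8,0.4,0,-0.3,0,0.8,0.4,0],
)

```text
time_s: 14.1
ee_pos: [0.4617, 0.1842, 0.4021]
eef_rot: [3.141, -0.0, 2.615]
force: [-0.4, 1.0, -0.7]
grip_width: 0.0616
```

```bash
python3 look.py 6;python3 - <<'E'
from ov import *
A=overlay("side","pics/side6.png",(195,375),25,pul(.4623,-.139,.024,np.radians(125)),16)
B=overlay("side","pics/side6.png",(195,375),25,[],16)
cv2.imwrite("pics/ov7.png",cv2.resize(cv2.hconcat([A,B]),(800,400)))
A=overlay("top","pics/top6.png",(282,391),25,pul(.4613,-.1412,.024,np.radians(125)),16)
B=overlay("top","pics/top6.png",(282,391),25,[],16)
cv2.imwrite("pics/ov8.png",cv2.resize(cv2.hconcat([A,B]),(800,400)))
E
```

```text
14.2 [0.4621 0.1813 0.4019] [-3.1415e+00  1.0000e-04  2.6131e+00] [-0.59  0.46  1.06] [ 0.3    0.183  1.673 -0.     1.286 -0.742] 0.06097436310961783
```

View pics/ov7.png

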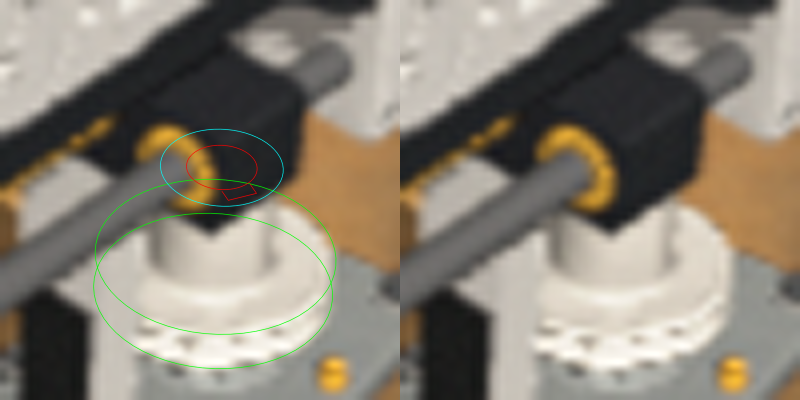

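View pics/ov8.png

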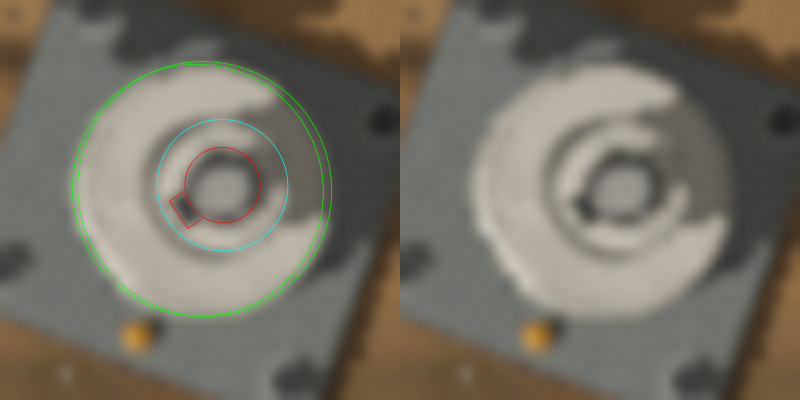

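View pics/side6.png

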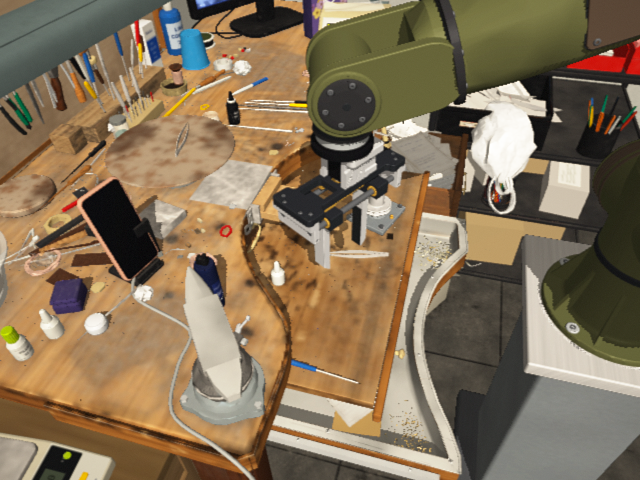

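Top view: the pulley is concentric with the shaft and the keyway is at the modelled 125°. The gripper still blocks the side view, so I'm moving it away to check the seating height.

arm_command(
  plan=[-0.3,-0.6,0.75,0,0,-0.3,-0.6,0.75,0,0,-0.3,-0.6,0.75,0,0,-0.3,-0.6,0.75,0,0,-0.3,-0.6,0.75,0,0,-0.3,-0.6,0.75,0,0,-0.3,-0.6,0.75,0,0,-0.3,-0.6,0.75,0,0,-0.3,-0.6,0.75,0,0,-0.3,-0.6,0.75,0,0,-0.3,-0.6,0.75,0,0],
)

```text
time_s: 15.3
ee_pos: [0.2235, 0.4799, 0.4019]
eef_rot: [3.142, 0.0, 2.61]
force: [0.2, 0.8, -0.1]
grip_width: 0.0616
```

```bash
python3 look.py 7;python3 - <<'E'
from ov import *
A=overlay("side","pics/side7.png",(195,375),25,pul(.4623,-.139,.024,np.radians(125))+[(ring(.0055,.08)+[.4623,-.139,0],(0,0,255))],16)
B=overlay("side","pics/side7.png",(195,375),25,[],16)
cv2.imwrite("pics/ov9.png",cv2.resize(cv2.hconcat([A,B]),(800,400)))
for n in("top","side"):
  for nm,z in(("pulley",.024),("shaft_tip",.08),("pulley_keyway",.066)):
    vision.camera(n)
    for d in vision.pinpoint(nm,n)[:1]: print(n,nm,d["confidence"],np.round(d["at"],1),pix2z(n,d["at"],z).round(4))
E
```

```text
15.4 [0.2234 0.48   0.4019] [3.1413e+00 1.0000e-04 2.6094e+00] [-0.29 -0.28 -0.22] [ 1.066  0.256  1.583 -0.     1.302  0.027] 0.06083061571759814
top pulley 0.71 [281.2 391.3] [ 0.4594 -0.1434  0.024 ]
top shaft_tip 0.58 [279.4 394.1] [ 0.4613 -0.1406  0.08  ]
top pulley_keyway 0.8 [282.  392.3] [ 0.4567 -0.1392  0.066 ]
side pulley 0.91 [208.3 376. ] [ 0.4609 -0.1304  0.024 ]
side shaft_tip 0.7 [184.5 377.1] [ 0.4637 -0.1408  0.08  ]
side pulley_keyway 0.62 [194.5 382.5] [ 0.4492 -0.1284  0.066 ]
```

View pics/ov9.png

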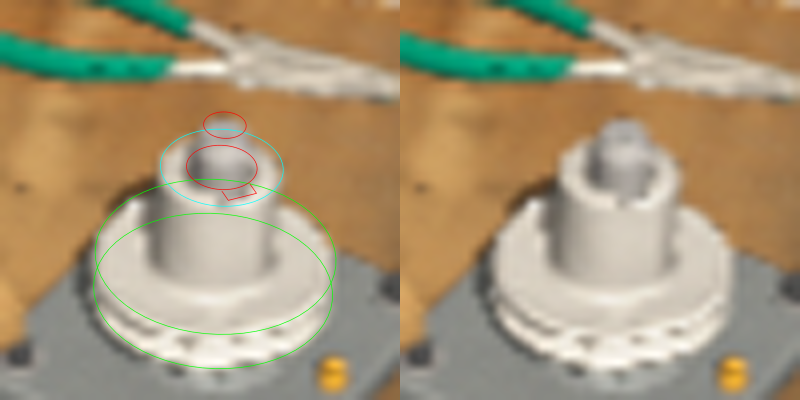

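View pics/side7.png

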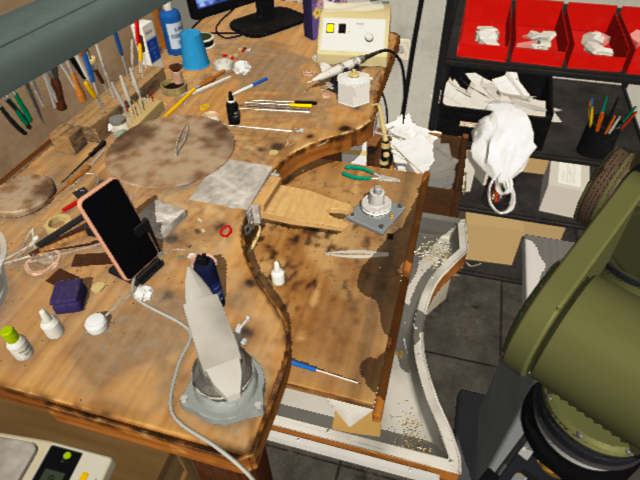

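Clear side view: the shaft stands about 14 mm above the hub face, tip near (623,130) and hub top near (620,172) in the zoomed view. That matches the model at home height. The bystanders in view are where they were. Handing in.

```bash
python3 -c "
from station import job; print(job.hand_in())"
```

```text
the job is handed in; nothing more can be done
None
```

The pulley is on the spindle, hub up, with its keyway over the key and seated on the shoulder as far as my checks can tell. I let go, moved the arm clear and handed in at about 16 s; hand-in gives no verdict.

- **Fitting:** I gripped the hub at 20 N and lowered it until it rested on the key at about 5 N. I then turned it under about 6 N, and it dropped in after about 136° of turn. It slid down with no force I could measure until it met the shoulder at about 18 N, against the 60 N limit, and I eased off before opening the fingers.
- **Final position:** With the arm clear, the pulley matches the model in the home position within about a pixel (2 mm) in both views, concentric with the shaft. The keyway is at about 125°, in line with the key, and about 14 mm of shaft stands above the hub, as it should when home.
- **Other things on the bench:** Those I could see looked unmoved; I did not measure each one.

**Checks that disagreed:**
- **Drop height:** From resting on the key to the bottom I measured about 17.3 mm, against 18 mm nominal. I put that down to the pulley slipping slightly in the grip, and it is within the 2.5 mm allowed.
- **Position networks:** They put the seated pulley's origin up to about 9 mm from the shaft's axis in the side view and about 5 mm in the top view. Their keyway points were also off. I relied on the picture overlays and the force readings instead.

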